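# Make up two art-class kits

### The arm

A 6-joint arm with a two-finger parallel gripper is mounted at the origin on the work surface. World frame = base frame: x ahead of the robot, y to its left, z up, the work surface at z = 0. Lengths are in mm, angles in rad, forces in N, time in s.
With the tool pointing down it reaches from about 350 to 925 mm from the base axis. Payload 6.4 kg.
Tool frame: the origin (TCP) lies on the centre line of the jaws, within the pads' length; the fingertips stand tips_ahead ahead of it and the grasp point (between the pads) lies 11 mm behind it (tips_ahead is the distance from the TCP to the fingertips, in mm); z points along the fingers, y is the line along which they close (so a half turn about z gives the same grasp; the last joint's range is limited). The gripper opens to 94 mm and grips with 3 to 60 N. Pads are 16 mm wide; open, the fingers measure 119 mm over their backs; the gripper's body (75 mm by 177 mm) begins 78 mm behind the grasp point.
Start: joints at [1.047, 0.245, 1.558, -0, 1.339, -0.174], TCP at [222.759, 610.649, 213.455] pointing down, gripper open.
Joint ranges: [-3.13, 3.13], [-1.02, 2.26], [0.13, 2.54], [-0.95, 4.09], [0.21, 2.88], [-2.74, 2.74]. Speed limits (rad/s): [2.57, 2.57, 3.14, 3.14, 3.14, 3.14].

### API

Orientations are given as a 3x3 rotation matrix whose columns are the frame's x, y, z axes.
In Python, from rig import observe, snapshot, hand_in, tips_ahead gives the robot as it stands.
- The arm moves only by the tool step_arm, never from a script. Its argument "rows" is a list of rows, each a list of 2 entries, a list of its own where there are three numbers: the shift along the tool's x, y, z in mm, then the turn about the tool's z in degrees. A call has exactly 8 rows; each row shifts and turns the commanded pose from where the row before left it, along the tool's axes as they then stand; what a row does not reach is not made up. A row lasts 1/12 s, in which the tool goes at most 41.7 mm and 7.16 degrees, less where a joint would pass 70% of its speed; a pose out of reach is approached as far as the arm can. A call is refused whole if a number of a shift passes 41.7 or a number of a turn 7.16, either way. A call with a gripper value outside its range is refused whole. "fingers" is the finger opening in mm, from 0 to 94, set as the call begins (left out, the last holds). The fingers move at their own pace and stop on an object; the grip force is fixed at half the most. Time passes only in rows, so rows that do not move let the fingers close, or fill a call up. It gives the time, the measured TCP pose, the force, the opening and the grip force at its end, in the units of the state.
- observe(): the state, without advancing time (a new reading comes with each control period).
- snapshot(name): name is "side" or "top"; returns a dict with "image" (420x560x3 uint8, red, green, blue), "K" (3x3 intrinsics, pixels), "dist" ([k1, k2, p1, p2, k3] as OpenCV has them; the pictures are not rectified), "R" (3x3) and "t" (3): a world point X has camera coordinates R X + t. Camera axes: x right, y down, z forward; pixel columns grow to the right and rows downward; lengths in mm; the calibration is good to about 2 mm. A picture is of the moment at which its call begins. There is no depth.
- hand_in(): hands the job in; it is judged then, once.
The state is a dict: "time": time; "joints": joint angles; "joint_vel": joint speeds; "joint_efforts": joint torques, N m; "ee_pos": TCP position; "tcp_rot": TCP orientation; "wrist_force": force on the tool from outside, world axes, zero at the start; "wrist_torque": the same for the moment, N m; "opening": finger opening in mm; "grip_force": force on a finger pad.
Only numpy, scipy, OpenCV 4.12 (cv2) and the standard library are available. Lean on these libraries where they do the work, as an engineer would, in place of code of your own. Each camera call takes 0.05 s, during which the arm holds its last target. There are 200 camera calls.

### The job

Make up the two kits for the art class: put the red paint, the yellow paint and the eraser in the dark wooden tray, and the green paint and the black ink jar in the blue tray, each thing in a bay of its own, standing upright on the bay's floor (the eraser lying flat, the way up it is now). Leave the white paint where it stands, and do not disturb the flowerpot or the pencil cup.

Things in the scene. Friction and masses are not known exactly. Their poses are not given: they have to be found in the camera images.
- wood_tray: dark brown wooden kit tray, fixed to the table, 172 x 172 mm along its x and y, z up. Origin: centre of its underside; inner floor 4 mm above. Outer walls 4 mm thick, 16 mm high; two crossing dividers, 4 mm thick, top 12 mm above the underside, make four bays 80 x 80 mm, centred at x = +-42, y = +-42 mm.
- blue_tray: blue plastic kit tray, fixed to the table, 172 x 172 mm along its x and y, z up. Origin: centre of its underside; inner floor 4 mm above. Outer walls 4 mm thick, 16 mm high; two crossing dividers, 4 mm thick, top 12 mm above the underside, make four bays 80 x 80 mm, centred at x = +-42, y = +-42 mm.
- red_paint: red paint bottle, upright: round body 40 mm in diameter up to 56 mm height, then a shoulder to a 26 mm cap; 80 mm tall in all, about 90 g, body and cap all the one colour. Origin: centre of its underside, z up.
- yellow_paint: yellow paint bottle, upright: round body 40 mm in diameter up to 56 mm height, then a shoulder to a 26 mm cap; 80 mm tall in all, about 90 g, body and cap all the one colour. Origin: centre of its underside, z up.
- green_paint: green paint bottle, upright: round body 40 mm in diameter up to 56 mm height, then a shoulder to a 26 mm cap; 80 mm tall in all, about 90 g, body and cap all the one colour. Origin: centre of its underside, z up.
- white_paint: white paint bottle, upright: round body 40 mm in diameter up to 56 mm height, then a shoulder to a 26 mm cap; 80 mm tall in all, about 90 g, body and cap all the one colour. Origin: centre of its underside, z up. Not needed in either kit: it stays.
- ink_jar: squat black ink jar, upright: round, 46 mm in diameter and 44 mm tall with its lid (45 mm across), about 100 g. Origin: centre of its underside, z up.
- eraser: block eraser, hard and rigid, pink with one end blue, lying flat: 60 mm long (its x, blue end at +x), 30 mm wide (its y), 26 mm high, about 50 g. Origin: centre of its underside, z up.
- flowerpot: bystander beyond the stock: white ceramic pot with a blue band, loose, 76 mm across the top, 70 mm tall, with two thin snowdrop stems up to 150 mm. Origin: centre of its underside.
- pencil_cup: bystander beyond the stock: terracotta-coloured cup, loose, 68 mm across, 85 mm tall, with pencils standing out to 150 mm. Origin: centre of its underside.
There are look-alikes about, which are no part of the job. There is more than one size of the eraser; the one meant has the size given above.

How it is judged:
By the outcome, as a careful person would: the job done as asked, in the order asked, and still so for the second after the job is handed in, with the robot touching nothing.
It also fails if it takes over 136 s, if anything falls off the work surface, if the arm or the gripper's body presses on something with over 40 N, if the wrist force passes 120 N, or if a joint passes its speed limit or range.

## Working session

There is one attempt and no reset: what is moved stays moved. The work goes in short steps, Python scripts to look and compute and a tool call to move; the robot and the scene stay as the last step left them, time stands still between calls to the robot, and variables do not carry over. Pictures are saved under pics/ and viewed, at most 14 in all, crops included, and the job is handed in when it is done.

Besides the shell and the picture viewer there is one more tool, called after "Emit:" as name([rows], argument=value, ...), one row to a line, values as JSON. step_arm: Moves the arm, as the interface text tells. Its arguments: {"type":"object","properties":{"rows":{"type":"array"},"fingers":{"type":"number"}},"required":["rows"]}

```bash
mkdir -p pics; python3 - <<'E'
from rig import *
import cv2,pickle
print(tips_ahead if not callable(tips_ahead) else tips_ahead())
s=observe();print(s)
for n in("top","side"):
    d=snapshot(n);pickle.dump(d,open(f"{n}.pkl","wb"));cv2.imwrite(f"pics/{n}0.png",d["image"][:,:,::-1]);print(n,d["K"],d["dist"],d["R"],d["t"])
E
```

```text
8.0
{'time': 0.0, 'joints': array([ 1.04692096e+00,  2.45813945e-01,  1.55902897e+00, -4.75647633e-06,
        1.33870607e+00, -1.74088563e-01]), 'joint_vel': array([ 3.66256386e-04, -1.23016975e-03,  4.60215484e-04,  8.85657046e-06,
        8.89587248e-04, -8.89350391e-04]), 'joint_efforts': array([-6.14924847e-04, -4.15819001e+01, -3.14607954e+01,  6.84700138e-02,
        3.30256310e-02, -1.35925384e-04]), 'ee_pos': array([222.43727892, 610.11633992, 212.33740079]), 'tcp_rot': array([[-9.39446008e-01,  3.42695562e-01, -9.74626558e-04],
       [ 3.42696785e-01,  9.39444536e-01, -1.69627838e-03],
       [ 3.34300523e-04, -1.92756334e-03, -9.99998086e-01]]), 'wrist_force': array([ 0.34834005, -0.16294317,  0.3468717 ]), 'wrist_torque': array([-0.00068985, -0.03223496, -0.01818107]), 'grip_force': 0.0, 'opening': 94.14255910315178}
top [[516.26478105   0.         274.40981418]
 [  0.         516.26478105 206.19482403]
 [  0.           0.           1.        ]] [0.06791837 0.         0.         0.         0.        ] [[-0.01603254 -0.99986253  0.00422929]
 [-0.99391598  0.01547593 -0.10904829]
 [ 0.10896784 -0.00595188 -0.99402746]] [  -9.15304897  599.49129903 1090.98621771]
side [[381.91707784   0.         280.24184316]
 [  0.         381.91707784 213.63460524]
 [  0.           0.           1.        ]] [-0.09768316  0.          0.          0.          0.        ] [[ 0.99531655 -0.09630866 -0.0083425 ]
 [-0.05995379 -0.54728972 -0.83479309]
 [ 0.07583204  0.83138355 -0.55050059]] [-602.07804571   85.75881804  856.09386134]
```

View pics/top0.png

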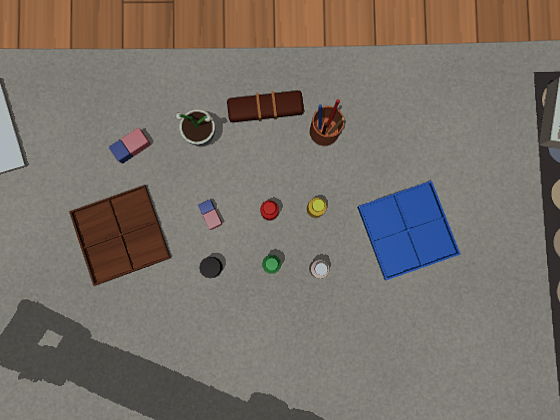

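View pics/side0.png

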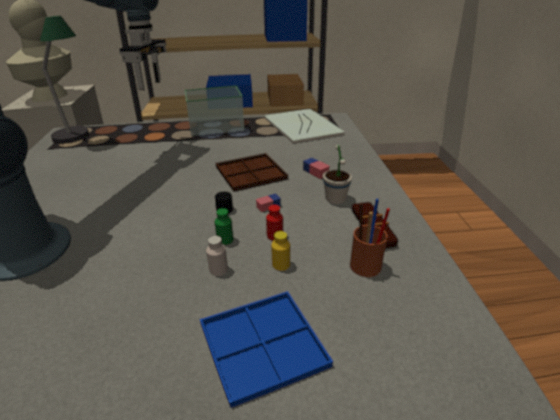

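The top view shows the kit erasers at (210,214), which is the smaller one, and (130,145). The bottles are red (270,210), yellow (317,207), green (271,264) and white (320,269), with the ink jar at (210,267). The wood tray is at about (120,235) and the blue tray at (408,230). The side view shows the same layout with nothing hidden.

```bash
cat > h.py <<'E'
import numpy as np,cv2
def ray(d,uv,z):
    p=cv2.undistortPoints(np.array(uv,float).reshape(-1,1,2),d["K"],np.array(d["dist"])).reshape(-1,2)
    r=np.c_[p,np.ones(len(p))]@d["R"]; c=-d["R"].T@d["t"]
    return c+r*((z-c[2])/r[:,2])[:,None]
def blobs(m,amin=60):
    m=m.astype(np.uint8); c,_=cv2.findContours(m,cv2.RETR_EXTERNAL,cv2.CHAIN_APPROX_NONE)
    return [x for x in c if cv2.contourArea(x)>amin]
def masks(im):
    h,s,v=[x.astype(int) for x in cv2.split(cv2.cvtColor(im,cv2.COLOR_RGB2HSV))]
    return dict(red=((h<6)|(h>175))&(s>190)&(v>70),yellow=(h>20)&(h<35)&(s>150)&(v>70),green=(h>50)&(h<90)&(s>110),
      ink=(v<38), white=(v>125)&(s<60), pink=((h<8)|(h>165))&(s>60)&(s<160)&(v>100), blue=(h>105)&(h<130)&(s>110),
      wood=(h<15)&(s>110)&(v<125))
E
python3 - <<'E'
import pickle
from h import *
for n in("top","side"):
    d=pickle.load(open(n+".pkl","rb"));M=masks(d["image"])
    for k,m in M.items():
        for c in blobs(m,60 if n=="top" else 40):
            x,y,w,h=cv2.boundingRect(c)
            if n=="side" and not(150<y<300):continue
            mm=cv2.moments(c);g=[mm["m10"]/mm["m00"],mm["m01"]/mm["m00"]]
            z={"pink":22,"blue":22,"wood":16,"ink":26}.get(k,50)
            P=ray(d,c.reshape(-1,2),z)[:,:2]
            (cx,cy),(a,b),t=cv2.minAreaRect(P.astype(np.float32))
            print(n,k,np.round(g,1),(x,y,w,h),np.round(ray(d,g,z)[0,:2],1),"rect",np.round([cx,cy,a,b,t],1))
E
```

```text
top red [269.2 209.3] (261, 201, 18, 18) [590.9  -7.3] rect [590.5  -7.9  36.4  36.6  89.1]
top yellow [316.3 207. ] (307, 198, 20, 19) [ 594.3 -108.3] rect [ 594.3 -107.6   36.3   42.8   44. ]
top green [271.2 263.6] (263, 255, 18, 18) [475.4  -9.9] rect [475.6 -10.4  36.   35.7  89.1]
top ink [ 83.6 247.4] (72, 211, 24, 72) [517.4 392.4] rect [518.9 392.5 159.7   8.4  17.6]
top white [ 53.4 401. ] (0, 366, 154, 54) [209.8 432.8] rect [224.1 387.4 311.9 101.1  87.6]
top white [ 50.  338.9] (38, 330, 25, 18) [331.2 445.4] rect [329.6 445.4  37.4  32.6  64.7]
top white [556.9 241.8] (554, 229, 6, 27) [ 513.2 -607.8] rect [ 513.3 -607.1   10.1   54.3   85.5]
top white [  7.8 140.5] (0, 84, 24, 89) [746.9 546.7] rect [775.6 540.3 191.4  47.1   2. ]
top white [556.  119.6] (551, 78, 9, 64) [ 774.5 -624.6] rect [ 797.4 -624.1   16.5  138.3   86.3]
top white [507.6  82. ] (498, 75, 29, 16) [ 860.2 -528.1] rect [ 866.2 -536.9   27.2   61.5   32. ]
top white [289.8 224.8] (0, 43, 559, 377) [556.8 -50.8] rect [ 555.1   -7.9 1152.2  790.    90. ]
top white [535.3  53.9] (497, 41, 63, 33) [ 921
[... 2787 characters left out ...]
side wood [456.3 246. ] (441, 242, 35, 8) [ 989.1 -107.8] rect [ 997.2 -108.7   25.1   78.3   80.5]
side wood [513.6 288.6] (433, 213, 127, 134) [1041.4 -251.1] rect [1057.4 -184.7  387.2  194.4   90. ]
side wood [369.8 242.3] (351, 203, 46, 74) [799.  -72.1] rect [815.4 -47.6 281.6 100.8  75. ]
side wood [273.8 223.1] (264, 201, 19, 40) [592.2  26. ] rect [5.933e+02 4.390e+01 4.180e+01 1.675e+02 2.000e-01]
side wood [336.6 175.9] (327, 171, 22, 10) [794.4 246.5] rect [795.2 251.2  54.6  60.5  32.4]
side wood [250.6 171.6] (217, 154, 70, 36) [545.2 302.3] rect [546.2 310.3 172.1 183.   19.1]
side wood [422.2 171.4] (379, 153, 113, 63) [1059.2  248.8] rect [1057.4  198.6  358.6  193.7   89.8]
```

Emit:
step_arm([
  [[0,0,6],-5],
  [[0,0,6],-5],
  [[0,0,6],-5],
  [[0,0,6],-5],
  [[0,0,6],-5],
  [[0,0,6],-5],
  [[0,0,6],-5],
  [[0,0,6],-4],
], fingers=94)

```text
time: 0.77
ee_pos: [222.6, 610.3, 164.6]
tcp_rot: [[-0.944, -0.329, -0.001], [-0.329, 0.944, -0.001], [0.001, -0.001, -1.0]]
wrist_force: [-0.2, 0.7, 0.0]
opening: 94.3
grip_force: 0.0
```

```bash
cat > go.py <<'E'
import sys,numpy as np
from rig import observe
s=observe();R=s["tcp_rot"];p=s["ee_pos"];print("t",round(s["time"],2),p.round(1),"yaw_y",round(float(np.degrees(np.arctan2(R[1,1],R[0,1]))),2),"open",round(s["opening"],1),"grip",round(s["grip_force"],1),"F",s["wrist_force"].round(1),"j6",s["joints"][5].round(2))
a=[float(x) for x in sys.argv[1:]]
for i in range(0,len(a),3):
    q=np.array(a[i:i+3]);d=R.T@(q-p);print(q,"shift",d.round(1),"rows",round(np.linalg.norm(d)/41,1));p=q
E
python3 go.py 590.5 -7.6 130
python3 - <<'E'
import pickle
from h import *
d=pickle.load(open("top.pkl","rb"));M=masks(d["image"])
m=M["pink"]|M["blue"];m[:,:190]=0;m[:,230:]=0
c=np.vstack(blobs(m,30));
for z in(13,26):print("er",cv2.minAreaRect(ray(d,c.reshape(-1,2),z)[:,:2].astype(np.float32)))
v=cv2.cvtColor(d["image"],cv2.COLOR_RGB2HSV)[:,:,2]
for nm,(x0,x1,y0,y1) in dict(ink=(195,227,250,284)).items():
    for th in(40,50,60):
        k=(v<th);w=np.zeros_like(k);w[y0:y1,x0:x1]=k[y0:y1,x0:x1]
        for c in blobs(w,30):
            (cc,r)=cv2.minEnclosingCircle(c);print(th,cc,r,cv2.contourArea(c),ray(d,cc,30)[0])
E
```

```text
t 0.77 [222.6 610.3 164.6] yaw_y 109.19 open 94.3 grip 0.0 F [-0.2  0.7  0. ] j6 -0.86
[590.5  -7.6 130. ] shift [-144.4 -704.5   34.9] rows 17.6
er ((586.1154174804688, 125.11622619628906), (59.10544204711914, 29.926645278930664), 23.977209091186523)
er ((584.86572265625, 123.54908752441406), (58.429595947265625, 29.584428787231445), 23.977222442626953)
50 (210.956787109375, 267.36419677734375) 11.544379234313965 342.0 [469.48107159 119.82021143  30.        ]
60 (210.84091186523438, 267.0) 11.555412292480469 354.5 [470.26149041 120.06803597  30.        ]
```

Emit:
step_arm([
  [[-8,-38,2],0],
  [[-8,-38,2],0],
  [[-8,-38,2],0],
  [[-8,-38,2],0],
  [[-8,-38,2],0],
  [[-8,-38,2],0],
  [[-8,-38,2],0],
  [[-8,-38,2],0],
])

```text
time: 1.43
ee_pos: [382.3, 342.1, 149.1]
tcp_rot: [[-0.946, -0.325, -0.0], [-0.325, 0.946, -0.0], [0.0, -0.0, -1.0]]
wrist_force: [0.5, 0.8, 1.3]
opening: 93.6
grip_force: 0.0
```

Emit:
step_arm([
  [[-8,-38,2],0],
  [[-8,-38,2],0],
  [[-8,-38,2],0],
  [[-8,-38,2],0],
  [[-8,-38,2],0],
  [[-8,-38,2],0],
  [[-8,-38,2],0],
  [[-8,-38,2],0],
])

```text
time: 2.1
ee_pos: [541.7, 75.3, 133.0]
tcp_rot: [[-0.946, -0.325, -0.001], [-0.325, 0.946, 0.0], [0.0, 0.0, -1.0]]
wrist_force: [0.1, 0.8, -0.7]
opening: 94.2
grip_force: 0.0
```

```bash
python3 go.py 590.5 -7.6 120 590.5 -7.6 27
```

```text
t 2.1 [541.7  75.3 133. ] yaw_y 108.94 open 94.2 grip 0.0 F [ 0.1  0.8 -0.7] j6 -1.97
[590.5  -7.6 120. ] shift [-19.2 -94.3  13. ] rows 2.4
[590.5  -7.6  27. ] shift [-0. -0. 93.] rows 2.3
```

Emit:
step_arm([
  [[-5,-24,3],0],
  [[-5,-24,3],0],
  [[-5,-24,3],0],
  [[-4,-22,4],0],
  [[0,0,0],0],
  [[0,0,10],0],
  [[0,0,20],0],
  [[0,0,20],0],
])

```text
time: 2.77
ee_pos: [589.6, -4.5, 69.9]
tcp_rot: [[-0.945, -0.326, 0.001], [-0.326, 0.945, 0.0], [-0.001, -0.0, -1.0]]
wrist_force: [-0.0, 0.0, -0.6]
opening: 94.0
grip_force: 0.0
```

```bash
python3 go.py 590.5 -7.6 27; python3 - <<'E'
from rig import *;import cv2
d=snapshot("side");cv2.imwrite("pics/s1.png",cv2.resize(d["image"][140:300,150:350,::-1],None,fx=3,fy=3))
E
```

```text
t 2.77 [589.6  -4.5  69.9] yaw_y 109.0 open 94.0 grip 0.0 F [-0.   0.  -0.6] j6 -2.1
[590.5  -7.6  27. ] shift [ 0.2 -3.2 42.9] rows 1.0
```

View pics/s1.png

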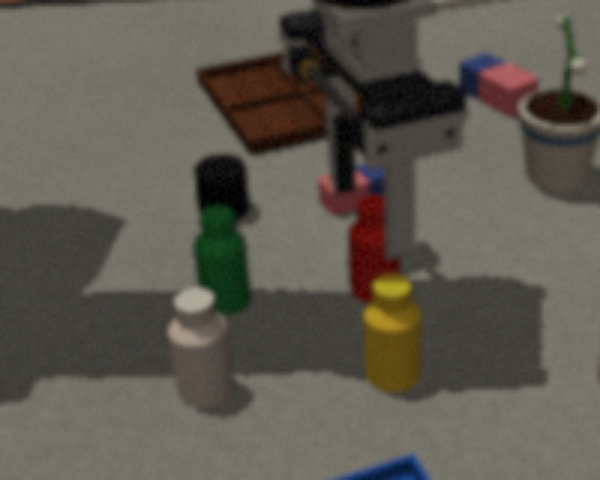

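The side crop shows the open fingers either side of the red bottle (crop ~(370,245)), clear of the yellow one. Next I go down and grip.

Emit:
step_arm([
  [[0,-3,12],0],
  [[0,0,15],0],
  [[0,0,14],0],
  [[0,0,2],0],
  [[0,0,0],0],
  [[0,0,0],0],
  [[0,0,0],0],
  [[0,0,0],0],
])

```text
time: 3.48
ee_pos: [591.6, -8.5, 28.5]
tcp_rot: [[-0.946, -0.325, 0.002], [-0.325, 0.946, -0.0], [-0.002, -0.001, -1.0]]
wrist_force: [-0.4, 0.3, -0.3]
opening: 94.0
grip_force: 0.0
```

Emit:
step_arm([
  [[0,0,0],0],
  [[0,0,0],0],
  [[0,0,0],0],
  [[0,0,0],0],
  [[0,0,0],0],
  [[0,0,0],0],
  [[0,0,0],0],
  [[0,0,0],0],
], fingers=20)

```text
time: 4.15
ee_pos: [590.8, -8.4, 27.4]
tcp_rot: [[-0.946, -0.325, -0.0], [-0.325, 0.946, 0.0], [0.0, 0.0, -1.0]]
wrist_force: [-0.4, -0.8, -0.1]
opening: 43.8
grip_force: 0.0
```

```bash
python3 go.py 590 -7 140 597.9 294.5 140
```

```text
t 4.15 [590.8  -8.4  27.4] yaw_y 108.96 open 43.8 grip 0.0 F [-0.4 -0.8 -0.1] j6 -2.11
[590.  -7. 140.] shift [   0.3    1.6 -112.6] rows 2.7
[597.9 294.5 140. ] shift [-105.4  282.6   -0. ] rows 7.4
```

Emit:
step_arm([
  [[0,0,0],0],
  [[0,0,0],0],
  [[0,0,0],0],
  [[0,0,0],0],
  [[0,0,-5],0],
  [[0,0,-15],0],
  [[0,0,-25],0],
  [[0,0,-25],0],
])

```text
time: 4.82
ee_pos: [589.8, -8.3, 97.5]
tcp_rot: [[-0.946, -0.325, -0.002], [-0.325, 0.946, 0.0], [0.002, 0.001, -1.0]]
wrist_force: [-0.1, 0.5, -1.2]
opening: 39.6
grip_force: 30.0
```

```bash
python3 go.py 590 -7 140 597.9 294.5 140
```

```text
t 4.82 [589.8  -8.3  97.5] yaw_y 108.95 open 39.6 grip 30.0 F [-0.1  0.5 -1.2] j6 -2.11
[590.  -7. 140.] shift [ -0.5   1.2 -42.5] rows 1.0
[597.9 294.5 140. ] shift [-1.054e+02  2.826e+02  1.000e-01] rows 7.4
```

Emit:
step_arm([
  [[0,0,-25],0],
  [[-2,6,-18],0],
  [[-10,26,0],0],
  [[-10,27,0],0],
  [[-10,27,0],0],
  [[-10,27,0],0],
  [[-10,27,0],0],
  [[-10,27,0],0],
])

```text
time: 5.48
ee_pos: [595.0, 171.0, 140.7]
tcp_rot: [[-0.946, -0.325, 0.0], [-0.325, 0.946, -0.0], [0.0, -0.0, -1.0]]
wrist_force: [0.2, -0.7, -1.9]
opening: 39.6
grip_force: 30.0
```

Emit:
step_arm([
  [[-10,27,0],0],
  [[-10,27,0],0],
  [[-10,26,0],0],
  [[-9,25,0],0],
  [[-4,11,0],0],
  [[0,0,5],0],
  [[0,0,20],0],
  [[0,0,20],0],
])

```text
time: 6.15
ee_pos: [599.2, 292.5, 95.9]
tcp_rot: [[-0.946, -0.325, 0.003], [-0.325, 0.946, -0.0], [-0.002, -0.001, -1.0]]
wrist_force: [0.2, -0.2, -0.8]
opening: 39.6
grip_force: 30.0
```

```bash
python3 go.py 597.9 294.5 33
```

```text
t 6.15 [599.2 292.5  95.9] yaw_y 108.94 open 39.6 grip 30.0 F [ 0.2 -0.2 -0.8] j6 -1.62
[597.9 294.5  33. ] shift [ 0.7  2.4 62.9] rows 1.5
```

Emit:
step_arm([
  [[0,2,20],0],
  [[0,0,15],0],
  [[0,0,12],0],
  [[0,0,9],0],
  [[0,0,5],0],
  [[0,0,2],0],
  [[0,0,0],0],
  [[0,0,0],0],
])

```text
time: 6.82
ee_pos: [598.3, 295.5, 33.4]
tcp_rot: [[-0.946, -0.325, 0.002], [-0.325, 0.946, 0.0], [-0.002, -0.0, -1.0]]
wrist_force: [-0.3, 0.1, -1.0]
opening: 39.9
grip_force: 30.0
```

Emit:
step_arm([
  [[0,0,0],0],
  [[0,0,0],0],
  [[0,0,0],0],
  [[0,0,0],0],
  [[0,0,0],0],
  [[0,0,0],0],
  [[0,0,-10],0],
  [[0,0,-20],0],
], fingers=75)

```text
time: 7.48
ee_pos: [595.5, 294.6, 60.3]
tcp_rot: [[-0.946, -0.325, -0.005], [-0.325, 0.946, -0.002], [0.006, 0.0, -1.0]]
wrist_force: [0.2, 0.9, -0.8]
opening: 75.0
grip_force: 0.0
```

```bash
python3 go.py 597 294 120 594.3 -108 120
```

```text
t 7.48 [595.5 294.6  60.3] yaw_y 108.95 open 75.0 grip 0.0 F [ 0.2  0.9 -0.8] j6 -1.61
[597. 294. 120.] shift [ -0.9  -1.1 -59.7] rows 1.5
[ 594.3 -108.   120. ] shift [ 133.1 -379.3    0.7] rows 9.8
```

Emit:
step_arm([
  [[0,0,-25],0],
  [[0,0,-30],0],
  [[0,0,-10],0],
  [[11,-32,0],0],
  [[11,-32,0],0],
  [[11,-32,0],0],
  [[11,-32,0],0],
  [[11,-32,0],0],
])

```text
time: 8.15
ee_pos: [597.1, 124.7, 127.4]
tcp_rot: [[-0.946, -0.325, -0.0], [-0.325, 0.946, -0.0], [0.0, -0.0, -1.0]]
wrist_force: [0.1, -0.3, -0.9]
opening: 74.9
grip_force: 0.0
```

Emit:
step_arm([
  [[11,-32,0],0],
  [[11,-32,0],0],
  [[11,-32,0],0],
  [[11,-32,0],0],
  [[11,-32,0],0],
  [[11,-32,0],0],
  [[11,-27,0],0],
  [[0,0,0],0],
])

```text
time: 8.82
ee_pos: [595.6, -110.7, 127.5]
tcp_rot: [[-0.947, -0.32, 0.0], [-0.32, 0.947, -0.002], [0.0, -0.002, -1.0]]
wrist_force: [-0.9, 0.3, -0.1]
opening: 74.9
grip_force: 0.0
```

```bash
python3 - <<'E'
from rig import *;import cv2
from h import *
d=snapshot("top");cv2.imwrite("pics/t2.png",cv2.resize(d["image"][170:300,50:290,::-1],None,fx=3,fy=3))
E
python3 go.py 594.3 -108 27
```

```text
t 8.87 [ 595.6 -108.3  127.4] yaw_y 108.73 open 75.2 grip 0.0 F [0.4 0.7 0.4] j6 -2.26
[ 594.3 -108.    27. ] shift [  1.1   0.8 100.4] rows 2.4
```

View pics/t2.png

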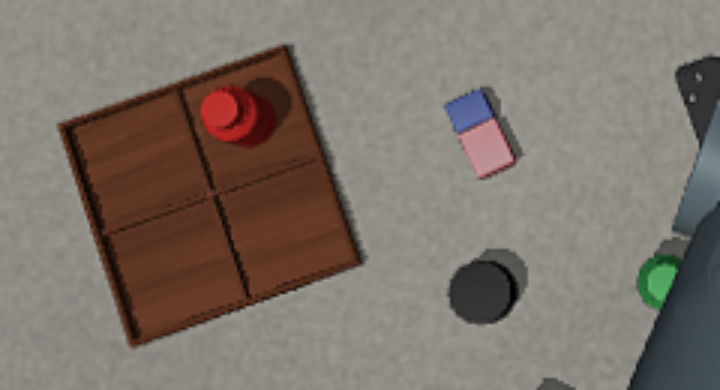

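The crop shows red upright in the upper-right wood bay (crop ~(235,115)), and the eraser and ink jar haven't moved. Next is yellow.

Emit:
step_arm([
  [[1,1,15],0],
  [[0,0,25],0],
  [[0,0,25],0],
  [[0,0,20],0],
  [[0,0,12],0],
  [[0,0,3],0],
  [[0,0,0],0],
  [[0,0,0],0],
])

```text
time: 9.53
ee_pos: [595.4, -105.2, 28.6]
tcp_rot: [[-0.946, -0.325, 0.002], [-0.325, 0.946, -0.001], [-0.001, -0.001, -1.0]]
wrist_force: [0.2, 0.4, 0.1]
opening: 75.0
grip_force: 0.0
```

Emit:
step_arm([
  [[0,0,0],0],
  [[0,0,0],0],
  [[0,0,0],0],
  [[0,0,0],0],
  [[0,0,0],0],
  [[0,0,0],0],
  [[0,0,0],0],
  [[0,0,0],0],
], fingers=20)

```text
time: 10.2
ee_pos: [594.8, -105.6, 27.8]
tcp_rot: [[-0.946, -0.325, 0.001], [-0.325, 0.946, -0.0], [-0.0, -0.001, -1.0]]
wrist_force: [-1.1, 0.1, 1.5]
opening: 39.3
grip_force: 30.0
```

```bash
python3 go.py 594.3 -108 140 518.5 267.1 140
```

```text
t 10.2 [ 594.8 -105.6   27.8] yaw_y 108.96 open 39.3 grip 30.0 F [-1.1  0.1  1.5] j6 -2.26
[ 594.3 -108.   140. ] shift [   1.2   -2.1 -112.2] rows 2.7
[518.5 267.1 140. ] shift [-5.020e+01  3.794e+02 -2.000e-01] rows 9.3
```

Emit:
step_arm([
  [[0,0,-8],0],
  [[0,0,-20],0],
  [[0,0,-30],0],
  [[0,0,-34],0],
  [[-2,10,-20],0],
  [[-4,31,0],0],
  [[-4,32,0],0],
  [[-4,32,0],0],
])

```text
time: 10.87
ee_pos: [573.3, -0.7, 140.3]
tcp_rot: [[-0.946, -0.324, 0.001], [-0.324, 0.946, 0.0], [-0.001, -0.0, -1.0]]
wrist_force: [0.2, 0.1, -1.2]
opening: 39.6
grip_force: 30.0
```

Emit:
step_arm([
  [[-4,32,0],0],
  [[-4,32,0],0],
  [[-4,32,0],0],
  [[-4,32,0],0],
  [[-4,32,0],0],
  [[-4,32,0],0],
  [[-4,32,0],0],
  [[-4,32,0],0],
])

```text
time: 11.53
ee_pos: [519.8, 252.5, 139.6]
tcp_rot: [[-0.946, -0.325, -0.0], [-0.325, 0.946, 0.0], [0.0, 0.0, -1.0]]
wrist_force: [0.4, -0.7, -2.5]
opening: 39.5
grip_force: 30.0
```

```bash
python3 go.py 519.5 266.7 33
```

```text
t 11.53 [519.8 252.5 139.6] yaw_y 108.96 open 39.5 grip 30.0 F [ 0.4 -0.7 -2.5] j6 -1.65
[519.5 266.7  33. ] shift [ -4.3  13.5 106.6] rows 2.6
```

Emit:
step_arm([
  [[-3,12,5],0],
  [[0,0,20],0],
  [[0,0,25],0],
  [[0,0,25],0],
  [[0,0,15],0],
  [[0,0,10],0],
  [[0,0,5],0],
  [[0,0,0],0],
])

```text
time: 12.2
ee_pos: [519.2, 262.8, 33.6]
tcp_rot: [[-0.946, -0.325, -0.002], [-0.325, 0.946, -0.001], [0.002, 0.0, -1.0]]
wrist_force: [-0.1, 0.3, -1.1]
opening: 39.2
grip_force: 30.0
```

```bash
python3 go.py 518.5 267.1 32.5
```

```text
t 12.2 [519.2 262.8  33.6] yaw_y 108.94 open 39.2 grip 30.0 F [-0.1  0.3 -1.1] j6 -1.63
[518.5 267.1  32.5] shift [-0.7  4.3  1.1] rows 0.1
```

Emit:
step_arm([
  [[0,0,0],0],
  [[0,0,0],0],
  [[0,0,0],0],
  [[0,0,0],0],
  [[0,0,0],0],
  [[0,0,0],0],
  [[0,0,-10],0],
  [[0,0,-20],0],
], fingers=72)

```text
time: 12.87
ee_pos: [517.7, 262.7, 62.8]
tcp_rot: [[-0.946, -0.325, -0.005], [-0.325, 0.946, -0.001], [0.005, 0.0, -1.0]]
wrist_force: [-0.2, 0.4, 0.2]
opening: 71.8
grip_force: 0.0
```

Emit:
step_arm([
  [[0,0,-30],0],
  [[0,0,-30],0],
  [[0,0,-10],0],
  [[0,-20,0],0],
  [[0,-30,0],0],
  [[0,-30,0],0],
  [[0,-20,0],0],
  [[0,0,0],-5],
])

```text
time: 13.53
ee_pos: [553.1, 165.6, 134.2]
tcp_rot: [[-0.915, -0.404, 0.0], [-0.404, 0.915, -0.001], [0.0, -0.001, -1.0]]
wrist_force: [0.6, -0.5, -0.4]
opening: 72.0
grip_force: 0.0
```

```bash
python3 go.py 585.2 124 70 585.2 124 14
```

```text
t 13.53 [553.1 165.6 134.2] yaw_y 113.83 open 72.0 grip 0.0 F [ 0.6 -0.5 -0.4] j6 -1.89
[585.2 124.   70. ] shift [-12.5 -51.   64.3] rows 2.0
[585.2 124.   14. ] shift [-0.  0. 56.] rows 1.4
```

Emit:
step_arm([
  [[-6,-25,5],0],
  [[-6,-26,15],0],
  [[0,0,20],0],
  [[0,0,20],0],
  [[0,0,4],0],
  [[0,0,0],0],
  [[0,0,0],0],
  [[0,0,0],0],
])

```text
time: 14.2
ee_pos: [584.7, 127.3, 71.9]
tcp_rot: [[-0.914, -0.407, 0.002], [-0.407, 0.914, 0.0], [-0.002, -0.001, -1.0]]
wrist_force: [1.2, -0.0, 0.2]
opening: 72.2
grip_force: 0.0
```

```bash
python3 - <<'E'
from rig import *;import cv2
a=snapshot("top")["image"][170:300,50:290,::-1];b=snapshot("side")["image"][140:270,180:380,::-1]
cv2.imwrite("pics/t3.png",np.vstack([cv2.resize(a,(540,292)),cv2.resize(b,(540,308))]) if 0 else cv2.vconcat([cv2.resize(a,(540,292)),cv2.resize(b,(540,308))]))
E
python3 go.py 585.2 124 14
```

```text
t 14.3 [584.8 127.3  72. ] yaw_y 113.98 open 72.1 grip 0.0 F [-0.6  0.5 -0. ] j6 -1.96
[585.2 124.   14. ] shift [ 1.1 -3.1 58. ] rows 1.4
```

View pics/t3.png

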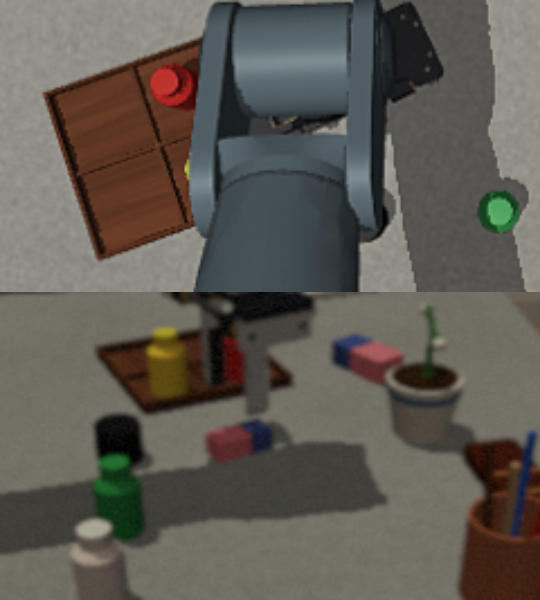

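Yellow stands upright in its bay (lower panel ~(168,365)). The gripper is above the small eraser (240,440).

Emit:
step_arm([
  [[1,-3,15],0],
  [[0,0,20],0],
  [[0,0,14],0],
  [[0,0,7],0],
  [[0,0,2],0],
  [[0,0,0],0],
  [[0,0,0],0],
  [[0,0,0],0],
])

```text
time: 14.97
ee_pos: [585.1, 123.9, 13.5]
tcp_rot: [[-0.914, -0.406, 0.002], [-0.406, 0.914, 0.0], [-0.002, -0.001, -1.0]]
wrist_force: [-0.4, -0.4, 0.0]
opening: 72.3
grip_force: 0.0
```

Emit:
step_arm([
  [[0,0,0],0],
  [[0,0,0],0],
  [[0,0,0],0],
  [[0,0,0],0],
  [[0,0,0],0],
  [[0,0,0],0],
  [[0,0,0],0],
  [[0,0,0],0],
], fingers=15)

```text
time: 15.63
ee_pos: [584.2, 123.8, 12.5]
tcp_rot: [[-0.914, -0.406, -0.0], [-0.406, 0.914, -0.0], [0.0, 0.0, -1.0]]
wrist_force: [-0.2, -0.0, 0.6]
opening: 29.8
grip_force: 30.0
```

```bash
python3 go.py 585 124 130 570.5 373.9 130
```

```text
t 15.63 [584.2 123.8  12.5] yaw_y 113.96 open 29.8 grip 30.0 F [-0.2 -0.   0.6] j6 -1.97
[585. 124. 130.] shift [  -0.8   -0.2 -117.5] rows 2.9
[570.5 373.9 130. ] shift [-88.2 234.3  -0. ] rows 6.1
```

Emit:
step_arm([
  [[0,0,-6],0],
  [[0,0,-20],0],
  [[0,0,-34],0],
  [[0,0,-35],5],
  [[0,0,-22],0],
  [[-7,25,0],0],
  [[-8,27,0],0],
  [[-8,27,0],0],
])

```text
time: 16.3
ee_pos: [580.6, 206.7, 130.8]
tcp_rot: [[-0.946, -0.324, 0.002], [-0.324, 0.946, 0.0], [-0.002, -0.0, -1.0]]
wrist_force: [0.6, 0.5, -0.8]
opening: 29.7
grip_force: 29.9
```

Emit:
step_arm([
  [[-8,27,0],0],
  [[-8,27,0],0],
  [[-8,27,0],0],
  [[-8,27,0],0],
  [[-8,27,0],0],
  [[-5,24,0],0],
  [[0,3,0],0],
  [[0,0,0],0],
])

```text
time: 16.97
ee_pos: [569.6, 374.9, 129.5]
tcp_rot: [[-0.945, -0.327, -0.0], [-0.327, 0.945, -0.0], [0.0, -0.0, -1.0]]
wrist_force: [0.4, -0.4, -0.7]
opening: 29.5
grip_force: 30.0
```

```bash
python3 go.py 570.5 373.9 17.5
```

```text
t 16.97 [569.6 374.9 129.5] yaw_y 109.09 open 29.5 grip 30.0 F [ 0.4 -0.4 -0.7] j6 -1.49
[570.5 373.9  17.5] shift [ -0.5  -1.2 112. ] rows 2.7
```

Emit:
step_arm([
  [[-0.5,-1,15],0],
  [[0,0,25],0],
  [[0,0,25],0],
  [[0,0,20],0],
  [[0,0,14],0],
  [[0,0,9],0],
  [[0,0,4],0],
  [[0,0,0],0],
])

```text
time: 17.63
ee_pos: [571.4, 372.4, 17.5]
tcp_rot: [[-0.946, -0.324, 0.0], [-0.324, 0.946, -0.0], [0.0, -0.0, -1.0]]
wrist_force: [-0.1, 0.3, 0.1]
opening: 29.7
grip_force: 30.0
```

Emit:
step_arm([
  [[0,0,0],0],
  [[0,0,0],0],
  [[0,0,0],0],
  [[0,0,0],0],
  [[0,0,-10],0],
  [[0,0,-20],0],
  [[0,0,-30],0],
  [[0,0,-30],0],
], fingers=43)

```text
time: 18.3
ee_pos: [570.4, 372.8, 108.4]
tcp_rot: [[-0.946, -0.325, -0.001], [-0.325, 0.946, -0.001], [0.002, -0.0, -1.0]]
wrist_force: [0.2, 0.5, -1.0]
opening: 42.5
grip_force: 0.0
```

```bash
python3 go.py 570.5 374 120 475.5 -10 120
```

```text
t 18.3 [570.4 372.8 108.4] yaw_y 108.96 open 42.5 grip 0.0 F [ 0.2  0.5 -1. ] j6 -1.49
[570.5 374.  120. ] shift [ -0.5   1.  -11.6] rows 0.3
[475.5 -10.  120. ] shift [ 214.6 -332.3    0.4] rows 9.6
```

Emit:
step_arm([
  [[0,0,-15],0],
  [[17,-26,0],0],
  [[17,-26,0],0],
  [[17,-26,0],0],
  [[17,-26,0],0],
  [[17,-26,0],0],
  [[17,-26,0],0],
  [[17,-26,0],0],
], fingers=75)

```text
time: 18.97
ee_pos: [516.9, 161.0, 122.6]
tcp_rot: [[-0.946, -0.325, 0.0], [-0.325, 0.946, -0.0], [-0.0, -0.0, -1.0]]
wrist_force: [0.7, 0.1, 1.1]
opening: 74.9
grip_force: 0.0
```

Emit:
step_arm([
  [[17,-26,0],0],
  [[17,-26,0],0],
  [[17,-26,0],0],
  [[17,-26,0],0],
  [[16,-25,0],0],
  [[11,-20,0],0],
  [[0,0,0],7],
  [[0,0,0],7],
])

```text
time: 19.63
ee_pos: [476.0, -10.8, 122.8]
tcp_rot: [[-0.997, -0.078, 0.001], [-0.078, 0.997, -0.0], [-0.001, -0.0, -1.0]]
wrist_force: [0.7, -1.2, -0.7]
opening: 75.0
grip_force: 0.0
```

Emit:
step_arm([
  [[0,0,0],7],
  [[0,0,0],7],
  [[0,0,0],7],
  [[0,0,0],0],
  [[0,0,0],0],
  [[0,0,0],0],
  [[0,0,0],0],
  [[0,0,0],0],
])

```text
time: 20.3
ee_pos: [476.1, -9.5, 122.5]
tcp_rot: [[-0.961, 0.275, 0.0], [0.275, 0.961, -0.0], [-0.0, -0.0, -1.0]]
wrist_force: [-0.2, -0.2, 0.3]
opening: 74.8
grip_force: 0.0
```

```bash
python3 - <<'E'
from rig import *;import cv2
a=snapshot("top")["image"][170:300,50:290,::-1];b=snapshot("side")["image"][140:270,180:380,::-1]
cv2.imwrite("pics/t4.png",cv2.vconcat([cv2.resize(a,(540,292)),cv2.resize(b,(540,308))]))
E
python3 go.py 475.5 -10 27
```

```text
t 20.4 [476.1  -9.5 122.4] yaw_y 74.0 open 75.2 grip 0.0 F [-0.3  0.1  0.2] j6 -1.55
[475.5 -10.   27. ] shift [ 0.4 -0.7 95.4] rows 2.3
```

View pics/t4.png

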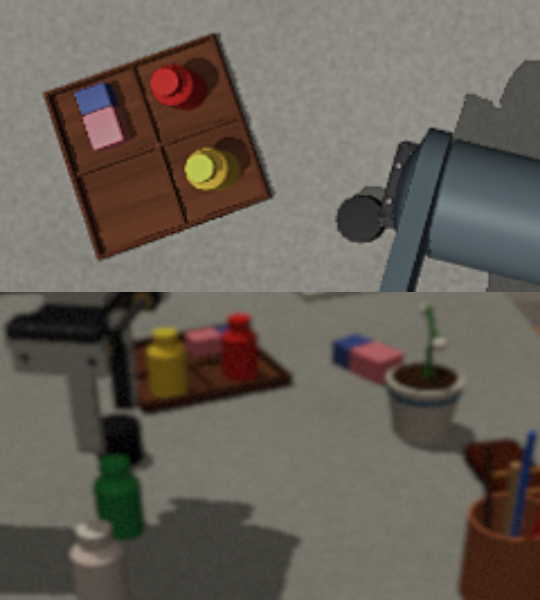

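The wood tray is done: eraser flat at (100,115), red at (172,85) and yellow at (207,168), each in its own bay. Now green.

Emit:
step_arm([
  [[0.5,-1,15],0],
  [[0,0,25],0],
  [[0,0,25],0],
  [[0,0,18],0],
  [[0,0,10],0],
  [[0,0,2],0],
  [[0,0,0],0],
  [[0,0,0],0],
])

```text
time: 21.07
ee_pos: [476.3, -10.5, 28.5]
tcp_rot: [[-0.961, 0.276, 0.002], [0.276, 0.961, -0.0], [-0.002, 0.0, -1.0]]
wrist_force: [-0.6, 0.5, 0.2]
opening: 75.2
grip_force: 0.0
```

Emit:
step_arm([
  [[0,0,0],0],
  [[0,0,0],0],
  [[0,0,0],0],
  [[0,0,0],0],
  [[0,0,0],0],
  [[0,0,0],0],
  [[0,0,0],0],
  [[0,0,0],0],
], fingers=20)

```text
time: 21.73
ee_pos: [475.5, -10.3, 27.6]
tcp_rot: [[-0.961, 0.276, 0.0], [0.276, 0.961, 0.0], [-0.0, 0.0, -1.0]]
wrist_force: [-0.2, 0.4, 1.6]
opening: 39.7
grip_force: 30.0
```

```bash
python3 go.py 475.5 -10 140 570.2 -256.3 140
```

```text
t 21.73 [475.5 -10.3  27.6] yaw_y 73.95 open 39.7 grip 30.0 F [-0.2  0.4  1.6] j6 -1.55
[475.5 -10.  140. ] shift [ 1.000e-01  3.000e-01 -1.124e+02] rows 2.7
[ 570.2 -256.3  140. ] shift [-159.1 -210.5   -0. ] rows 6.4
```

Emit:
step_arm([
  [[0,0,-8],0],
  [[0,0,-22],0],
  [[0,0,-34],0],
  [[0,0,-34],0],
  [[-4,-6,-15],0],
  [[-16,-22,0],0],
  [[-20,-26,0],0],
  [[-20,-26,0],0],
])

```text
time: 22.4
ee_pos: [511.4, -104.7, 141.5]
tcp_rot: [[-0.961, 0.275, 0.001], [0.275, 0.961, -0.001], [-0.001, -0.0, -1.0]]
wrist_force: [0.8, 0.8, -0.3]
opening: 38.9
grip_force: 30.0
```

Emit:
step_arm([
  [[-20,-26,0],0],
  [[-20,-26,0],0],
  [[-20,-26,0],0],
  [[-20,-26,0],0],
  [[-14,-20,0],0],
  [[-5,-6,0],0],
  [[0,0,0],0],
  [[0,0,0],0],
])

```text
time: 23.07
ee_pos: [569.7, -255.4, 140.2]
tcp_rot: [[-0.961, 0.276, -0.001], [0.276, 0.961, 0.001], [0.001, 0.001, -1.0]]
wrist_force: [-0.9, 0.6, -0.5]
opening: 39.1
grip_force: 30.0
```

```bash
python3 go.py 570.2 -256.3 32.5
```

```text
t 23.07 [ 569.7 -255.4  140.2] yaw_y 73.95 open 39.1 grip 30.0 F [-0.9  0.6 -0.5] j6 -1.89
[ 570.2 -256.3   32.5] shift [ -0.8  -0.8 107.7] rows 2.6
```

Emit:
step_arm([
  [[-1,-1,15],0],
  [[0,0,25],0],
  [[0,0,25],0],
  [[0,0,20],0],
  [[0,0,13],0],
  [[0,0,7],0],
  [[0,0,3],0],
  [[0,0,0],0],
])

```text
time: 23.73
ee_pos: [571.1, -256.9, 32.9]
tcp_rot: [[-0.961, 0.276, 0.0], [0.276, 0.961, -0.0], [-0.0, -0.0, -1.0]]
wrist_force: [0.4, 0.6, -0.7]
opening: 39.5
grip_force: 30.0
```

Emit:
step_arm([
  [[0,0,0],0],
  [[0,0,0],0],
  [[0,0,0],0],
  [[0,0,0],0],
  [[0,0,0],0],
  [[0,0,0],0],
  [[0,0,-10],0],
  [[0,0,-20],0],
], fingers=75)

```text
time: 24.4
ee_pos: [569.1, -256.2, 60.6]
tcp_rot: [[-0.961, 0.276, -0.004], [0.276, 0.961, 0.003], [0.005, 0.002, -1.0]]
wrist_force: [0.8, 0.4, -0.3]
opening: 75.1
grip_force: 0.0
```

```bash
python3 go.py 570.2 -256.3 120 470 120 120
```

```text
t 24.4 [ 569.1 -256.2   60.6] yaw_y 73.95 open 75.1 grip 0.0 F [ 0.8  0.4 -0.3] j6 -1.9
[ 570.2 -256.3  120. ] shift [ -0.8   0.3 -59.4] rows 1.4
[470. 120. 120.] shift [200.3 333.9   1.6] rows 9.5
```

Emit:
step_arm([
  [[0,0,-25],0],
  [[0,0,-30],0],
  [[0,0,-10],0],
  [[16,27,0],0],
  [[16,27,0],0],
  [[16,27,0],0],
  [[16,27,0],0],
  [[16,27,0],0],
])

```text
time: 25.07
ee_pos: [530.5, -104.2, 127.2]
tcp_rot: [[-0.961, 0.277, -0.0], [0.277, 0.961, 0.0], [0.0, 0.0, -1.0]]
wrist_force: [0.4, -0.4, 0.0]
opening: 75.1
grip_force: 0.0
```

Emit:
step_arm([
  [[16,27,0],0],
  [[16,27,0],0],
  [[16,27,0],0],
  [[16,27,0],0],
  [[16,27,0],0],
  [[16,27,0],0],
  [[14,24,0],0],
  [[9,13,0],0],
])

```text
time: 25.73
ee_pos: [470.8, 120.9, 127.3]
tcp_rot: [[-0.962, 0.274, -0.0], [0.274, 0.962, 0.0], [0.0, 0.0, -1.0]]
wrist_force: [0.6, 0.3, 0.7]
opening: 74.7
grip_force: 0.0
```

```bash
python3 - <<'E'
from rig import *;import cv2
a=snapshot("top")["image"][170:300,250:490,::-1];b=snapshot("side")["image"][140:270,180:380,::-1]
cv2.imwrite("pics/t5.png",cv2.vconcat([cv2.resize(a,(540,292)),cv2.resize(b,(540,308))]))
E
python3 go.py 470 120 22
```

```text
t 25.83 [470.9 120.4 127.2] yaw_y 74.17 open 75.4 grip 0.0 F [ 0.1 -0.8  0.3] j6 -1.28
[470. 120.  22.] shift [  0.7  -0.7 105.2] rows 2.6
```

View pics/t5.png

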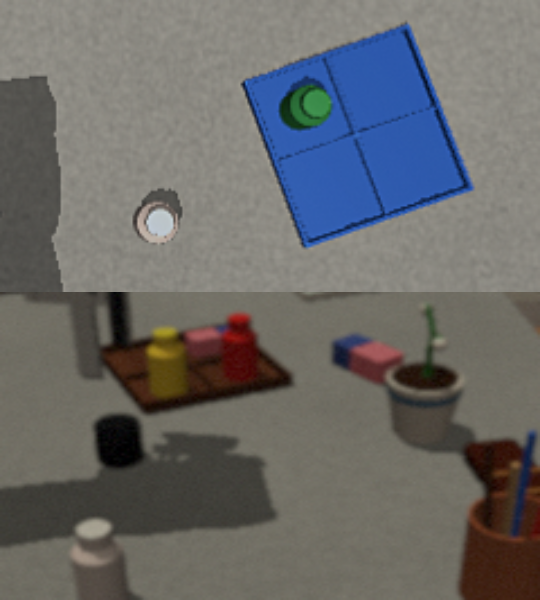

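Green is upright in the upper-left blue bay (305,105), white hasn't moved, and the ink jar is in place (120,440).

Emit:
step_arm([
  [[0.5,-0.5,15],0],
  [[0,0,25],0],
  [[0,0,25],0],
  [[0,0,20],0],
  [[0,0,13],0],
  [[0,0,6],0],
  [[0,0,1],0],
  [[0,0,0],0],
])

```text
time: 26.5
ee_pos: [471.7, 117.8, 22.7]
tcp_rot: [[-0.961, 0.277, 0.0], [0.277, 0.961, -0.0], [-0.0, -0.0, -1.0]]
wrist_force: [-0.2, -0.8, -0.5]
opening: 74.8
grip_force: 0.0
```

Emit:
step_arm([
  [[0,0,0],0],
  [[0,0,0],0],
  [[0,0,0],0],
  [[0,0,0],0],
  [[0,0,0],0],
  [[0,0,0],0],
  [[0,0,0],0],
  [[0,0,0],0],
], fingers=25)

```text
time: 27.17
ee_pos: [471.8, 118.5, 23.0]
tcp_rot: [[-0.961, 0.276, 0.001], [0.276, 0.961, 0.0], [-0.001, 0.001, -1.0]]
wrist_force: [-0.1, 1.6, 6.2]
opening: 45.5
grip_force: 30.0
```

```bash
python3 go.py 470 120 140 490.8 -283.7 140
```

```text
t 27.17 [471.8 118.5  23. ] yaw_y 73.96 open 45.5 grip 30.0 F [-0.1  1.6  6.2] j6 -1.28
[470. 120. 140.] shift [   2.    1. -117.] rows 2.9
[ 490.8 -283.7  140. ] shift [-1.315e+02 -3.822e+02 -1.000e-01] rows 9.9
```

Emit:
step_arm([
  [[0,0,-6],0],
  [[0,0,-20],0],
  [[0,0,-32],0],
  [[0,0,-34],0],
  [[0,-8,-25],0],
  [[-10,-28,0],0],
  [[-10,-29,0],0],
  [[-10,-29,0],0],
])

```text
time: 27.83
ee_pos: [473.8, 18.8, 140.0]
tcp_rot: [[-0.962, 0.275, 0.001], [0.275, 0.962, -0.001], [-0.001, -0.0, -1.0]]
wrist_force: [0.3, -0.4, -0.1]
opening: 45.5
grip_force: 30.0
```

```bash
python3 go.py 490.8 -283.7 140; python3 - <<'E'
from rig import *;import cv2
b=snapshot("side")["image"][100:280,100:340,::-1]
cv2.imwrite("pics/t6.png",cv2.resize(b,(720,540)))
E
```

```text
t 27.83 [473.8  18.8 140. ] yaw_y 74.05 open 45.5 grip 30.0 F [ 0.3 -0.4 -0.1] j6 -1.49
[ 490.8 -283.7  140. ] shift [-9.940e+01 -2.862e+02  1.000e-01] rows 7.4
```

View pics/t6.png

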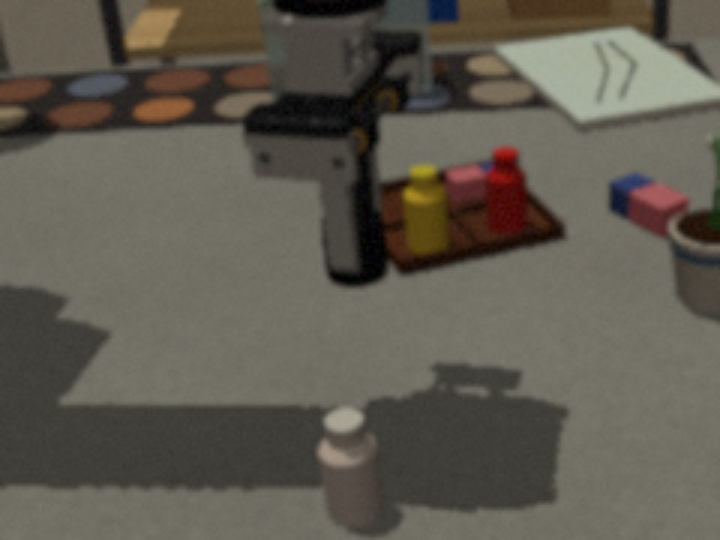

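The jar hangs upright between the fingers at crop (358,265). I'm carrying on to the blue tray.

Emit:
step_arm([
  [[-10,-29,0],0],
  [[-10,-29,0],0],
  [[-10,-29,0],0],
  [[-10,-29,0],0],
  [[-10,-29,0],0],
  [[-10,-29,0],0],
  [[-10,-29,0],0],
  [[-10,-29,0],0],
])

```text
time: 28.55
ee_pos: [486.2, -226.5, 139.0]
tcp_rot: [[-0.961, 0.277, -0.001], [0.277, 0.961, 0.001], [0.001, 0.0, -1.0]]
wrist_force: [0.5, 1.2, -1.6]
opening: 45.1
grip_force: 30.0
```

Emit:
step_arm([
  [[-10,-29,0],0],
  [[-8,-20,0],0],
  [[0,0,0],0],
  [[0,0,15],0],
  [[0,0,20],0],
  [[0,0,20],0],
  [[0,0,10],0],
  [[0,0,0],0],
])

```text
time: 29.22
ee_pos: [488.7, -275.2, 71.4]
tcp_rot: [[-0.961, 0.276, -0.005], [0.276, 0.961, 0.004], [0.006, 0.003, -1.0]]
wrist_force: [0.3, 0.8, -1.6]
opening: 45.1
grip_force: 30.0
```

```bash
python3 go.py 490.8 -283.7 28
```

```text
t 29.22 [ 488.7 -275.2   71.4] yaw_y 73.98 open 45.1 grip 30.0 F [ 0.3  0.8 -1.6] j6 -2.01
[ 490.8 -283.7   28. ] shift [-4.6 -7.7 43.4] rows 1.1
```

Emit:
step_arm([
  [[-4,-7,8],0],
  [[0,0,10],0],
  [[0,0,10],0],
  [[0,0,8],0],
  [[0,0,5],0],
  [[0,0,2],0],
  [[0,0,0],0],
  [[0,0,0],0],
])

```text
time: 29.88
ee_pos: [492.7, -285.4, 31.6]
tcp_rot: [[-0.961, 0.276, 0.0], [0.276, 0.961, -0.0], [-0.0, -0.0, -1.0]]
wrist_force: [0.0, 0.6, -0.3]
opening: 45.2
grip_force: 30.0
```

```bash
python3 go.py 490.8 -283.7 28
```

```text
t 29.88 [ 492.7 -285.4   31.6] yaw_y 73.96 open 45.2 grip 30.0 F [ 0.   0.6 -0.3] j6 -2.01
[ 490.8 -283.7   28. ] shift [2.3 1.1 3.6] rows 0.1
```

Emit:
step_arm([
  [[0,0,1.5],0],
  [[0,0,1],0],
  [[0,0,1],0],
  [[0,0,0.5],0],
  [[0,0,0],0],
  [[0,0,0],0],
  [[0,0,0],0],
  [[0,0,0],0],
])

```text
time: 30.55
ee_pos: [492.6, -285.3, 27.5]
tcp_rot: [[-0.961, 0.276, 0.0], [0.276, 0.961, -0.0], [-0.0, -0.0, -1.0]]
wrist_force: [0.7, -0.6, -2.0]
opening: 45.2
grip_force: 30.0
```

Emit:
step_arm([
  [[0,0,0],0],
  [[0,0,0],0],
  [[0,0,0],0],
  [[0,0,0],0],
  [[0,0,0],0],
  [[0,0,-10],0],
  [[0,0,-20],0],
  [[0,0,-30],0],
], fingers=66)

```text
time: 31.22
ee_pos: [490.9, -283.9, 86.2]
tcp_rot: [[-0.961, 0.276, -0.004], [0.276, 0.961, 0.004], [0.005, 0.002, -1.0]]
wrist_force: [-0.0, 0.1, 0.4]
opening: 65.5
grip_force: 0.0
```

Emit:
step_arm([
  [[0,0,-30],0],
  [[0,0,-30],0],
  [[0,0,0],0],
  [[20,20,0],0],
  [[20,30,0],0],
  [[20,30,0],0],
  [[20,30,0],0],
  [[20,30,0],0],
])

```text
time: 31.88
ee_pos: [434.2, -121.7, 147.4]
tcp_rot: [[-0.961, 0.277, 0.0], [0.277, 0.961, 0.0], [0.0, 0.0, -1.0]]
wrist_force: [-0.2, 0.3, 1.5]
opening: 66.2
grip_force: 0.0
```

Emit:
step_arm([
  [[0,30,0],0],
  [[0,30,0],0],
  [[0,30,0],0],
  [[0,30,0],0],
  [[0,30,0],0],
  [[0,0,0],0],
  [[0,0,0],0],
  [[0,0,0],0],
])

```text
time: 32.55
ee_pos: [476.4, 20.8, 147.4]
tcp_rot: [[-0.961, 0.276, -0.0], [0.276, 0.961, -0.0], [0.0, -0.0, -1.0]]
wrist_force: [0.3, 0.3, 0.2]
opening: 65.6
grip_force: 0.0
```

```bash
python3 - <<'E'
from rig import *;import cv2
cv2.imwrite("pics/t7.png",snapshot("top")["image"][:,:,::-1]);cv2.imwrite("pics/s7.png",snapshot("side")["image"][:,:,::-1])
E
python3 go.py
```

```text
t 32.65 [476.4  20.2 147.5] yaw_y 73.88 open 66.1 grip 0.0 F [-0.4  0.3 -0.4] j6 -1.49
```

View pics/t7.png

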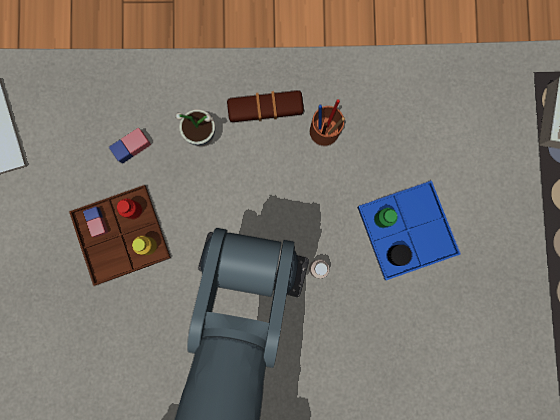

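View pics/s7.png

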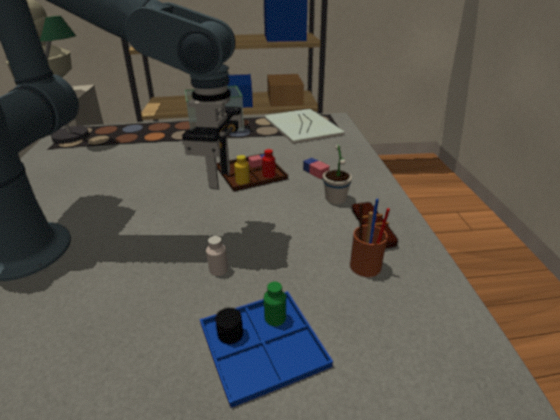

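The top view shows red (125,208), yellow (141,245) and the eraser (95,222) in separate wood bays, and green (388,216) and the ink jar (399,254) in separate blue bays. White (320,269), the pot and the cup haven't moved, and the side view shows everything upright.

```bash
python3 -c "from rig import hand_in;print(hand_in())"
```

```text
the job is handed in; nothing more can be done
None
```

The job is handed in at about 33 s: red, yellow and the eraser are in the dark wooden tray, and green and the ink jar are in the blue tray, each in its own bay; in the last pictures the white paint, flowerpot and pencil cup had not moved.

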